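# Lock down the strap splitter with its quarter-turn T-bolt

### The job

The strap splitter on the bench is held down at one end only. Take its spare T-bolt from the wooden tool block, pass the T-head down through the slot under the free end of the splitter's foot, push down against the spring, turn it clockwise (seen from above) a quarter turn to its stop and let the spring draw it up into its notch, so that the bolt stands locked with its bar across the slot. Feel for the slot gently, do not force anything, and leave the other things on the bench where they are.

Things in the scene. Friction and masses are not known exactly. Their poses are not given: they have to be found in the camera images.
- tbolt: Loose steel T-bolt, 70 mm tall, about 0.21 kg, upright in one of the tool block's holes, turned any way. Origin: centre of the underside of the T-head (15 mm above the bench at the start), z up the shank, x along T-head and bar. T-head z 0 to 7 mm: 26 mm (x) by 9 mm (y). Shank 8 mm across, neck 18 mm across at z 41 to 51.
- bar (a point): Centre of the T-bolt's bar handle, 60 mm above its origin; axes as the bolt's. The bar is 50 mm (x) by 12 mm (y) by 20 mm (z), parallel to the T-head; pinch it across its 12 mm. The head at the foot shows the same direction as the bar.
- collar (a point): Centre of the underside of the T-bolt's spring collar, 15 mm above the bolt's origin when not pushed up. Flange 46 mm across, 5 mm thick, on it a sleeve 24 mm across, 6 mm tall. It slides up the shank 14.5 mm against a spring: 4 N to start, 0.7 N more per mm. In the tool block the bolt hangs by it.
- splitter: Strap splitter fixed to the bench: wooden block 140 (x) x 340 (y) x 35 mm, on it a grey cast foot, top 43 mm above the bench, in the middle two cheeks and rollers up to 118 mm. Origin: centre of the block's underside. Free end: -y; at +y an identical bolt is already locked. Its receptacle bends and the job is spoiled if the bolt presses on the splitter with over 50 N.
- seat (a point): Centre of the 47 (x) x 24 (y) mm opening in the foot's free end, 8 mm below the foot's top, level with the top of the receptacle plate under it; axes as the splitter's. The receptacle was clamped by eye: its slot, 28.2 (x) x 11.2 (y) mm, runs along x, its centre up to 9 mm off this point in x and 6 mm in y. That offset is not measured: see or feel it. It does not shift under hand force.
- notch (a point): The point 13 mm below the seat. The slotted plate is 10 mm thick: the T-head is free to turn with its underside 17.5 mm or more below the seat (collar at its end at 21.5). The collar meets the foot at 7 mm; the spring gives 12 N at 18 mm. Stops allow only 90 degrees clockwise. A groove along y under the plate, 4 mm deep, takes the head: locked, its underside is 13 mm below the seat, bar along y, 7 degrees play.
- rack: Low wooden tool block, 230 (x) x 60 (y) x 30 mm, fixed; origin at the centre of its underside. Three holes 33 mm wide, 22 mm deep, at x -80, 0 and 80 mm: one holds the T-bolt, the others the slickers.
- slicker_a: Turned dark-wood edge slicker, 100 mm tall, 26 mm across, standing in a hole of the tool block; origin at its foot. Bystander.
- slicker_b: A second such slicker in another hole. Bystander.
- tin: Round aluminium wax tin, 62 mm across, 22 mm tall, between tool block and splitter; origin at its underside. Bystander.
- mallet: Hammer lying on the bench beyond the splitter; origin at its underside. Bystander.
There are look-alikes about, which are no part of the job. What is meant by the tbolt is not orange, and is the smaller of those in its own colour.

How it is judged:
By the outcome, as a careful person would: the job done as asked, in the order asked, and still so for the second after the job is handed in, with the robot touching nothing.
It also fails if it takes over 61 s, if anything falls off the work surface, if the arm or the gripper's body presses on something with over 40 N, if the wrist force passes 120 N, or if a joint passes its speed limit or range.

### The arm

A 6-joint arm with a two-finger parallel gripper is mounted at the origin on the work surface. World frame = base frame: x ahead of the robot, y to its left, z up, the work surface at z = 0. Lengths are in mm, angles in rad, forces in N, time in s.
With the tool pointing down it reaches from about 400 to 925 mm from the base axis. Payload 12.5 kg.
Tool frame: the origin (TCP) lies on the centre line of the jaws, within the pads' length; the fingertips stand 19 mm ahead of it and the grasp point (between the pads) is the TCP; z points along the fingers, y is the line along which they close (so a half turn about z gives the same grasp; the last joint's range is limited). The gripper opens to 95 mm and grips with 3 to 60 N. Pads are 20 mm wide; open, the fingers measure 119 mm over their backs; the gripper's body (75 mm by 180 mm) begins 59 mm behind the grasp point.
Start: joints at [1.233, 0.491, 1.559, -0, 1.092, -0.106], TCP at [143.562, 608.305, 233.661] pointing down, gripper open.
Joint ranges: [-3.1, 3.1], [-0.84, 2.19], [0.05, 2.79], [-1.13, 4.28], [0.06, 2.93], [-2.69, 2.69]. Speed limits (rad/s): [2.22, 2.22, 2.79, 3.14, 3.14, 3.14].

### API

Orientations are given as [roll, pitch, yaw] about the fixed x, y, z axes, in that order (R = Rz(yaw) Ry(pitch) Rx(roll)).
In Python, from cell import state, read_camera, job_done gives the robot as it stands.
- The arm moves only by the tool arm_command, never from a script. Its argument "deltas" is a list of rows, each an object of numbers: "dx", "dy", "dz": the shift along the world's x, y, z in m; "yaw": the turn about the world's z in degrees. In form: [{"dx": .., "dy": .., "dz": .., "yaw": ..}, ...]. A call has 1 to 20 rows; each row shifts and turns the commanded pose from where the row before left it; what a row does not reach is not made up. A row lasts 1/10 s, in which the tool goes at most 50 mm and 8.59 degrees, less where a joint would pass 70% of its speed; a pose out of reach is approached as far as the arm can. A call with a gripper value outside its range is refused whole. "gripper" is the finger opening in m, from 0 to 0.0951, set as the call begins (left out, the last holds). The fingers move at their own pace and stop on an object; the grip force is fixed at half the most. Time passes only in rows, so rows that do not move let the fingers close. It gives the time, the measured TCP pose, the force, the opening and the grip force at its end, in the units of the state.
- state(): the state, without advancing time (a new reading comes with each control period).
- read_camera(name): name is "scene" or "top" or "wrist"; returns a dict with "color" (384x512x3 uint8, red, green, blue), "range_z" (384x512 float32, mm along the optical axis (not along the pixel's ray), 0 where there is no reading), "fx", "fy", "cx", "cy" (pixels), "extrinsics" (4x4, takes a point from camera to world coordinates). Camera axes: x right, y up, looking along -z (the intrinsics and any distortion apply to the point x, -y, -z); pixel columns grow to the right and rows downward; lengths in mm; the calibration is good to about 2 mm. The wrist camera is an equidistant fisheye: a pixel r from the principal point sees the ray r / f radians off the axis. A picture is of the moment at which its call begins.
- job_done(): hands the job in; it is judged then, once.
The state is a dict: "t": time; "joints": joint angles; "qvel": joint speeds; "tau": joint torques, N m; "eef_pos": TCP position; "tcp_rot": TCP orientation; "ft_force": force on the tool from outside, world axes, zero at the start; "moment": the same for the moment, N m; "opening": opening from 0.0 (shut) to 1.0 (fully open); "grip_force": force on a finger pad.
Only numpy, scipy, OpenCV 4.12 (cv2) and the standard library are available. Lean on these libraries where they do the work, as an engineer would, in place of code of your own. Each camera call takes 0.05 s, during which the arm holds its last target. There are 200 camera calls.

## Working session

There is one attempt and no reset: what is moved stays moved. The work goes in short steps, Python scripts to look and compute and a tool call to move; the robot and the scene stay as the last step left them, time stands still between calls to the robot, and variables do not carry over. Pictures are saved under pics/ and viewed, at most 10 in all, crops included, and the job is handed in when it is done.

Besides the shell and the picture viewer there is one more tool, called after "Emit:" as name(argument=value, ...), one argument or row to a line, values as JSON. arm_command: Moves the arm, as the interface text tells. Its arguments: {"type":"object","properties":{"deltas":{"type":"array"},"gripper":{"type":"number"}},"required":["deltas"]}

```bash
mkdir -p pics
cat > h.py <<'E'
import numpy as np,cv2
from cell import state,read_camera,job_done
def save(c,n): cv2.imwrite(n,c['color'][:,:,::-1])
def ray(c,u,v,fish=False):
    a=np.array([(u-c['cx'])/c['fx'],(v-c['cy'])/c['fy']])
    if fish:
        r=np.linalg.norm(a); s=np.sin(r)/max(r,1e-9); d=np.array([a[0]*s,-a[1]*s,-np.cos(r)])
    else: d=np.array([a[0],-a[1],-1.])
    E=np.array(c['extrinsics']); return E[:3,3],E[:3,:3]@d
def onz(c,u,v,z,fish=False):
    o,d=ray(c,u,v,fish); return o+d*(z-o[2])/d[2]
def cloud(c):
    v,u=np.mgrid[:384,:512]; z=c['range_z']
    p=np.stack([(u-c['cx'])/c['fx']*z,-(v-c['cy'])/c['fy']*z,-z],-1)
    E=np.array(c['extrinsics']); return p@E[:3,:3].T+E[:3,3]
E
python3 - <<'E'
from h import *
import pickle
t=read_camera('top');s=read_camera('scene')
pickle.dump((t,s),open('ts.pkl','wb'))
im=np.hstack([t['color'],s['color']])[:,:,::-1]
cv2.imwrite('pics/top.png',cv2.resize(t['color'][:,:,::-1],(800,600),interpolation=cv2.INTER_CUBIC))
cv2.imwrite('pics/scene.png',cv2.resize(s['color'][:,:,::-1],(800,600),interpolation=cv2.INTER_CUBIC))
print(t['extrinsics'],t['fx'],s['extrinsics'],state())
E
```

```text
[[ 5.84580827e-03  9.94268879e-01 -1.06748408e-01  4.73425603e+02]
 [-9.99977936e-01  6.14918815e-03  2.51307837e-03 -6.34305039e+01]
 [ 3.15509166e-03  1.06731362e-01  9.94282888e-01  1.22403961e+03]
 [ 0.00000000e+00  0.00000000e+00  0.00000000e+00  1.00000000e+00]] 496.7284433395701 [[ 6.98924414e-01 -4.87509279e-01  5.23296633e-01  1.13018028e+03]
 [ 7.14997829e-01  4.93489815e-01 -4.95223088e-01 -5.55819544e+02]
 [-1.68157075e-02  7.20279463e-01  6.93480156e-01  7.81951104e+02]
 [ 0.00000000e+00  0.00000000e+00  0.00000000e+00  1.00000000e+00]] {'t': 0.1, 'joints': array([ 1.23342274e+00,  4.91488591e-01,  1.55936506e+00, -2.54833958e-07,
        1.09171471e+00, -1.05626176e-01]), 'qvel': array([ 0.00022478, -0.00133363, -0.0011428 , -0.00034658, -0.00045299,
       -0.00114106]), 'tau': array([ 3.33020238e-03, -6.13623691e+01, -2.58606952e+01,  6.94450387e-02,
        4.70322417e-02, -8.16655893e-05]), 'eef_pos': array([143.48010244, 608.11381485, 233.13489456]), 'tcp_rot': array([-3.14062236e+00, -1.02644402e-04,  2.90984531e+00]), 'ft_force': array([-0.53949665, -0.60120403,  1.33621788]), 'moment': array([-0.01540222,  0.01194452, -0.04298619]), 'grip_force': 0.0, 'opening': 1.001081527905453}
```

View pics/top.png

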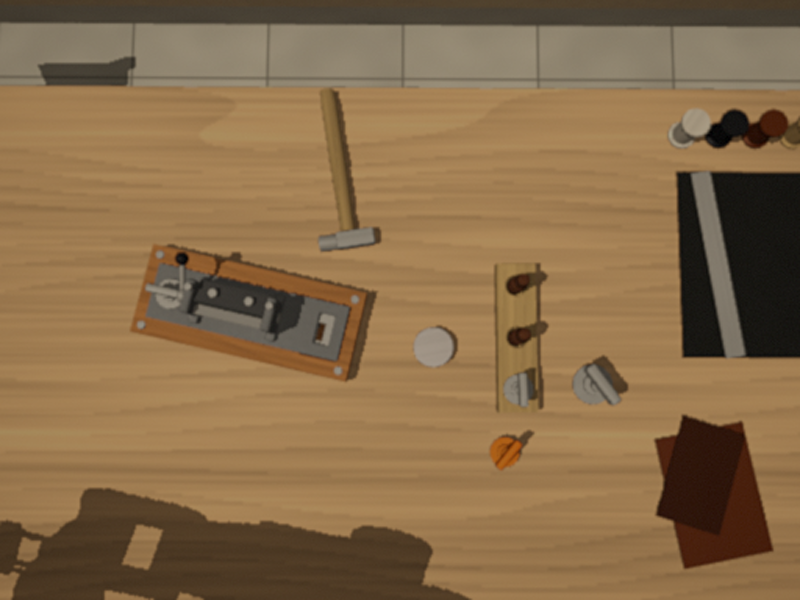

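View pics/scene.png

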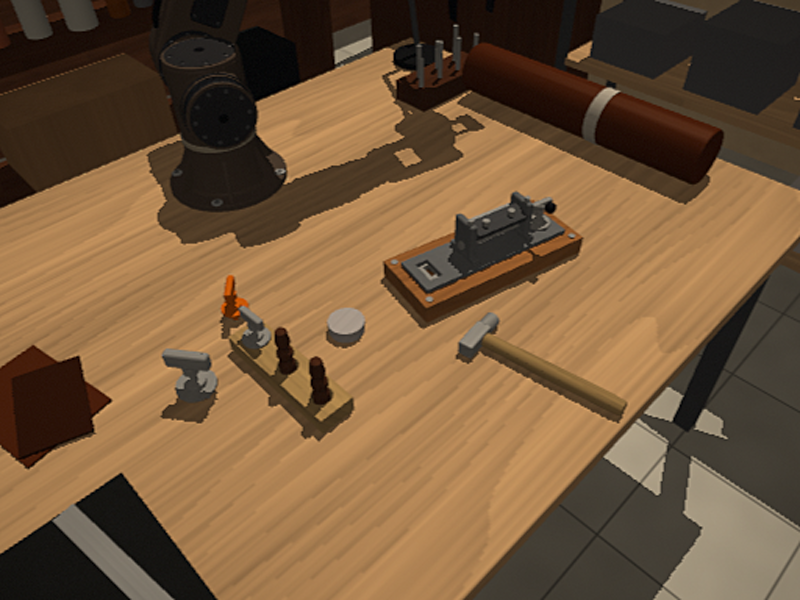

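The top view shows three T-bolt candidates. The one in the tool block at (517,389) is grey and smaller. The free-standing grey one at (596,384) is larger, and the one at (506,452) is orange. The block's bolt fits the description: not orange, and the smaller of the greys. The splitter's free end is on the right, with its opening at (325,329).

Run:
```python
from h import *
import pickle
t,s=pickle.load(open('ts.pkl','rb'))
cv2.imwrite('pics/crop.png',np.hstack([cv2.resize(t['color'][220:310,300:420,::-1],(400,300),interpolation=cv2.INTER_CUBIC),cv2.resize(s['color'][165:270,95:235,::-1],(400,300),interpolation=cv2.INTER_CUBIC)]))
P=cloud(t)
def reg(u0,u1,v0,v1,zlo,zhi,n):
    q=P[v0:v1,u0:u1].reshape(-1,3); q=q[(q[:,2]>zlo)&(q[:,2]<zhi)]
    r=cv2.minAreaRect(q[:,:2].astype(np.float32)); print(n,len(q),q.mean(0).round(1),q.max(0)[2],[np.round(a,1) for a in r]); return q
q=reg(310,346,225,268,62,110,'bar')
reg(310,346,160,268,22,38,'rack')
reg(362,400,225,268,62,110,'bigbar')
reg(80,240,150,250,25,60,'splitblock')
reg(80,240,150,250,39,47,'foot')
reg(180,240,150,250,39,47,'footfree')
reg(310,346,160,225,70,110,'slick')
print(np.median(P[300,250:300,2]))
```

```text
bar 142 [ 461.8 -245.7   82.3] 90.62316908116986 [array([ 462. , -246.1]), array([14. , 48.1]), np.float64(89.1)]
rack 1934 [ 541.9 -245.    30.7] 37.978765988821124 [array([ 541.7, -246. ]), array([229.2,  61.6]), np.float64(0.1)]
bigbar 270 [ 469.5 -359.8   89.7] 100.40645556212485 [array([ 469. , -360.8]), array([66.2, 20.1]), np.float64(38.2)]
splitblock 6640 [575.  152.5  38.6] 59.67867768108886 [array([620.7, 157.9]), array([341.7, 230.7]), np.float64(77.5)]
foot 2470 [570.4 147.3  42.9] 46.99941571903378 [array([576.7, 165.8]), array([336.4, 138.9]), np.float64(77.3)]
footfree 1243 [556.5  68.5  43. ] 46.98912303923498 [array([554.1,  65.7]), array([131.2, 138.4]), np.float64(77.2)]
slick 155 [ 580.6 -243.6  100.9] 109.90130779738001 [array([ 580.9, -244.7]), array([99.6, 19.9]), np.float64(0.2)]
0.2831499394721959
```

View pics/crop.png

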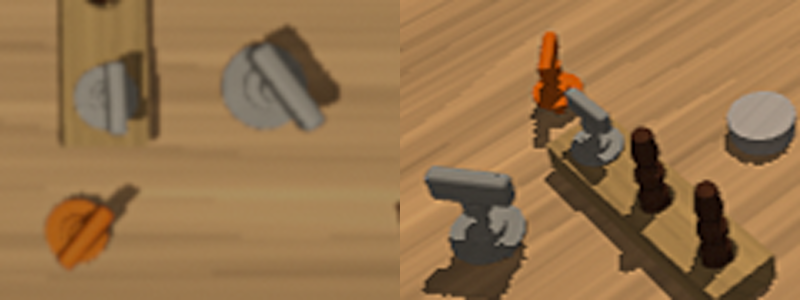

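The crop confirms it: the small grey bolt hangs in the block, its bar along world x. The large grey bolt and the orange one stand on the bench. On the way I'll look into the splitter opening with the wrist camera.

Run:
```python
from h import *
import pickle
t,s=pickle.load(open('ts.pkl','rb'))
print(onz(t,208,210.6,43))
P=cloud(t)
for v in range(198,224,2): print(v,P[v,196:222:2,2].round(0).astype(int))
print(P[266:272,316:322].reshape(-1,3).max(0), onz(t,324,289,30))
# edges of foot far end & block
bl=P[150:250,80:245].reshape(-1,3); b=bl[(bl[:,2]>30)&(bl[:,2]<47)]
for lo,hi,n in ((30,47,'all'),(40.5,46,'foot')):
    b=bl[(bl[:,2]>lo)&(bl[:,2]<hi)]
    a=np.radians(-12.6); X=b[:,:2]@[np.cos(a),np.sin(a)]; Y=b[:,:2]@[-np.sin(a),np.cos(a)]
    print(n,np.percentile(X,[.3,99.7]),np.percentile(Y,[.3,99.7]))
```

```text
[549.58101139  46.72884218  43.        ]
198 [43 40 44 47 45 44 40 43 43 45 45 43 43]
200 [  44   45 1224   42   43   38   43   42   43   45   42   41   44]
202 [43 44 44 46 39 38 36 34 36 45 45 44 44]
204 [42 44 42 42 35 34 35 34 33 43 43 44 46]
206 [49 39 43 44 24 34 34 35 37 44 41 41 40]
208 [  45   47   41   43   16    8   40   35   35 1224   45   46   39]
210 [43 43 41 36  8 10 37 34 40 44 46 48 39]
212 [48 45 49 38  7 11 34 31 45 46 43 41 35]
214 [40 43 44 27 10 10 32 29 43 45 42 47 39]
216 [43 41 42 12  9 34 37 34 40 44 44 43 33]
218 [43 39 35 33 34 32 39 46 42 45 42 33 28]
220 [44 47 43 42 47 37 34 42 41 41 42 34 34]
222 [43 45 42 46 45 39 40 42 45 44 46 36 39]
[ 418.86351725 -214.38289888    5.59208278] [ 366.22628185 -229.63405125   30.        ]
all [457.01925798 596.62288924] [119.20140524 458.04901046]
foot [465.5424478  584.97006239] [138.71780873 438.9697366 ]
```

Emit:
arm_command(
  deltas=[
    {"dx":0.028,"dy":-0.038,"yaw":0},
    {"dx":0.028,"dy":-0.038},
    {"dx":0.028,"dy":-0.038},
    {"dx":0.028,"dy":-0.038},
    {"dx":0.028,"dy":-0.038},
    {"dx":0.028,"dy":-0.038},
    {"dx":0.028,"dy":-0.038},
    {"dx":0.028,"dy":-0.038},
    {"dx":0.028,"dy":-0.038},
    {"dx":0.028,"dy":-0.038},
    {"dx":0.028,"dy":-0.038},
    {"dx":0.028,"dy":-0.038},
    {"dx":0.028,"dy":-0.038},
    {"dx":0.028,"dy":-0.038},
    {"dx":0.0,"dy":0},
    {"dx":0,"dy":0},
  ],
)

```text
$.deltas[0]: bad value
```

Emit:
arm_command(
  deltas=[
    {"dx":0.028,"dy":-0.038,"dz":0,"yaw":0},
    {"dx":0.028,"dy":-0.038,"dz":0,"yaw":0},
    {"dx":0.028,"dy":-0.038,"dz":0,"yaw":0},
    {"dx":0.028,"dy":-0.038,"dz":0,"yaw":0},
    {"dx":0.028,"dy":-0.038,"dz":0,"yaw":0},
    {"dx":0.028,"dy":-0.038,"dz":0,"yaw":0},
    {"dx":0.028,"dy":-0.038,"dz":0,"yaw":0},
    {"dx":0.028,"dy":-0.038,"dz":0,"yaw":0},
    {"dx":0.028,"dy":-0.038,"dz":0,"yaw":0},
    {"dx":0.028,"dy":-0.038,"dz":0,"yaw":0},
    {"dx":0.028,"dy":-0.038,"dz":0,"yaw":0},
    {"dx":0.028,"dy":-0.038,"dz":0,"yaw":0},
    {"dx":0.028,"dy":-0.038,"dz":0,"yaw":0},
    {"dx":0.028,"dy":-0.038,"dz":0,"yaw":0},
    {"dx":0,"dy":0,"dz":0,"yaw":0},
    {"dx":0,"dy":0,"dz":0,"yaw":0},
  ],
)

```text
t: 1.7
eef_pos: [535.5, 75.5, 233.1]
tcp_rot: [-3.142, -0.001, 2.908]
ft_force: [0.1, -0.4, -0.2]
opening: 1.002
grip_force: 0.0
```

Run:
```python
from h import *
import pickle
w=read_camera('wrist'); pickle.dump(w,open('w.pkl','wb'))
print(w['fx'],w['cx'],w['cy'],np.round(w['extrinsics'],3),state()['eef_pos'])
cv2.imwrite('pics/w1.png',cv2.resize(w['color'][:,:,::-1],(800,600),interpolation=cv2.INTER_CUBIC))
```

```text
297.3186396354542 254.55232302114626 185.66490362250366 [[ 2.32000e-01 -9.39000e-01 -2.54000e-01  4.63572e+02]
 [ 9.73000e-01  2.24000e-01  6.00000e-02  9.27690e+01]
 [ 0.00000e+00 -2.61000e-01  9.65000e-01  3.85109e+02]
 [ 0.00000e+00  0.00000e+00  0.00000e+00  1.00000e+00]] [535.06570104  76.42201477 233.26672617]
```

View pics/w1.png

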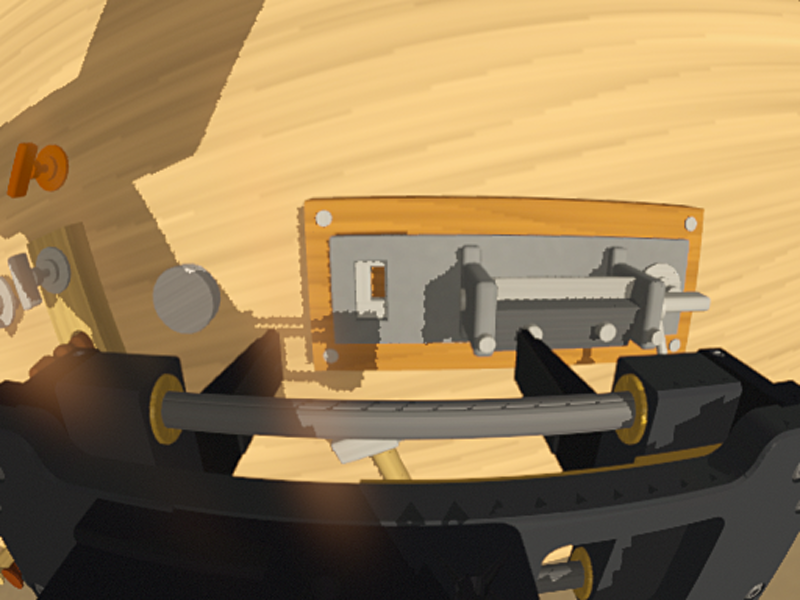

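The wrist view shows the opening at (371,290), with the brown slot inside it at about (377,283). I'll go lower for a finer measurement.

Emit:
arm_command(
  deltas=[
    {"dx":0.007,"dy":-0.015,"dz":-0.04,"yaw":0},
    {"dx":0.007,"dy":-0.014,"dz":-0.04,"yaw":0},
    {"dx":0,"dy":0,"dz":0,"yaw":0},
    {"dx":0,"dy":0,"dz":0,"yaw":0},
    {"dx":0,"dy":0,"dz":0,"yaw":0},
  ],
)

```text
t: 2.25
eef_pos: [549.8, 48.4, 155.5]
tcp_rot: [3.141, 0.002, 2.911]
ft_force: [-0.1, -0.2, 0.5]
opening: 1.002
grip_force: 0.0
```

Run:
```python
from h import *
import pickle
w=read_camera('wrist'); pickle.dump(w,open('w2.pkl','wb'))
st=state(); print(st['eef_pos'],st['tcp_rot'])
# rectify: orthographic view of plane z=35 via ray inverse mapping, 4px/mm, splitter axes
E=np.array(w['extrinsics'])
def rect(z,c=(549.,47.),S=6,H=50,a=np.radians(-12.6)):
    g=np.arange(-H,H,1/S); X,Y=np.meshgrid(g,-g)
    p=np.stack([c[0]+X*np.cos(a)-Y*np.sin(a),c[1]+X*np.sin(a)+Y*np.cos(a),np.full(X.shape,z)],-1)
    q=(p-E[:3,3])@E[:3,:3]; r=np.hypot(q[...,0],q[...,1]); th=np.arctan2(r,-q[...,2])
    u=w['cx']+w['fx']*th*q[...,0]/r; v=w['cy']-w['fy']*th*q[...,1]/r
    return cv2.remap(w['color'],u.astype(np.float32),v.astype(np.float32),cv2.INTER_CUBIC)
R=rect(35.);cv2.imwrite('pics/r1.png',R[:,:,::-1])
```

```text
[549.88318597  48.28903574 155.57715491] [3.14089155e+00 2.56241945e-03 2.91092698e+00]
```

View pics/r1.png

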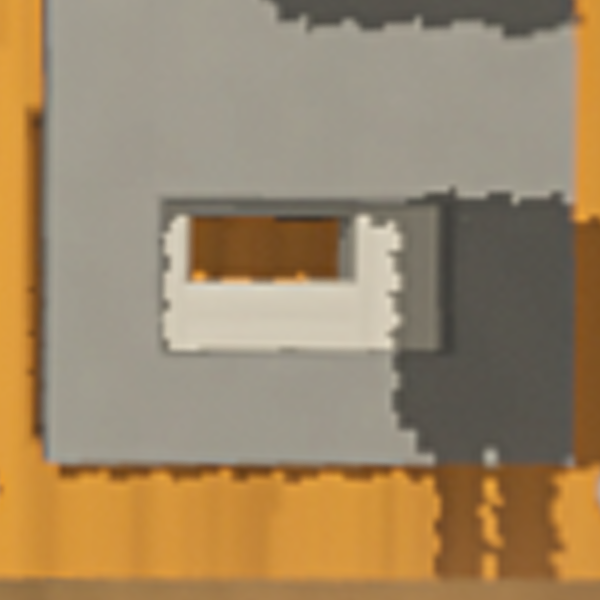

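The rectified view (6 px/mm, splitter axes) shows the slot from x 188 to 357 and y 215 to 283. Its size matches 28 x 11 mm, and its centre is (272,249), or world (546.4, 56.3). The opening's centre is at (302,275). Next stop is above the bolt.

Emit:
arm_command(
  deltas=[
    {"dx":-0.011,"dy":-0.0368,"dz":0.015,"yaw":1.65},
    {"dx":-0.011,"dy":-0.0368,"dz":0,"yaw":1.65},
    {"dx":-0.011,"dy":-0.0368,"dz":0,"yaw":1.65},
    {"dx":-0.011,"dy":-0.0368,"dz":0,"yaw":1.65},
    {"dx":-0.011,"dy":-0.0368,"dz":0,"yaw":1.65},
    {"dx":-0.011,"dy":-0.0368,"dz":0,"yaw":1.65},
    {"dx":-0.011,"dy":-0.0368,"dz":0,"yaw":1.65},
    {"dx":-0.011,"dy":-0.0368,"dz":0,"yaw":1.65},
    {"dx":0,"dy":0,"dz":0,"yaw":0},
    {"dx":0,"dy":0,"dz":0,"yaw":0},
    {"dx":0,"dy":0,"dz":0,"yaw":0},
  ],
  gripper=0.06,
)

```text
t: 3.4
eef_pos: [461.9, -246.1, 169.5]
tcp_rot: [-3.141, 0.001, 3.141]
ft_force: [-0.0, 0.2, 0.5]
opening: 0.629
grip_force: 0.0
```

```bash
cat >> h.py <<'E'
def rect(w,z,c,S=6,H=50,a=0.):
    E=np.array(w['extrinsics']); g=np.arange(-H,H,1/S); X,Y=np.meshgrid(g,-g)
    p=np.stack([c[0]+X*np.cos(a)-Y*np.sin(a),c[1]+X*np.sin(a)+Y*np.cos(a),np.full(X.shape,z)],-1)
    q=(p-E[:3,3])@E[:3,:3]; r=np.hypot(q[...,0],q[...,1]); th=np.arctan2(r,-q[...,2])
    u=w['cx']+w['fx']*th*q[...,0]/r; v=w['cy']-w['fy']*th*q[...,1]/r
    return cv2.remap(w['color'],u.astype(np.float32),v.astype(np.float32),cv2.INTER_CUBIC)
E
python3 - <<'E'
from h import *
import pickle
w=read_camera('wrist'); pickle.dump(w,open('w3.pkl','wb'))
st=state(); print(st['eef_pos'],st['tcp_rot'])
cv2.imwrite('pics/r2.png',rect(w,85.,(462.,-246.))[:,:,::-1])
E
```

```text
[ 461.99403182 -245.98579434  169.28428538] [-3.14131080e+00  7.29145877e-04  3.14137667e+00]
```

View pics/r2.png

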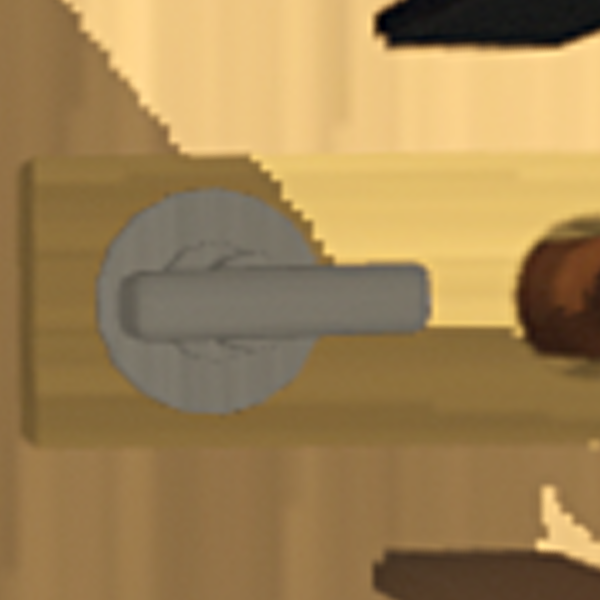

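The bar's top spans x 138 to 431 around y 298, so its centre is (459.4, -246), turned about 1.5° counter-clockwise. I'm descending to grasp it.

Emit:
arm_command(
  deltas=[
    {"dx":-0.0025,"dy":0,"dz":-0.03,"yaw":1},
    {"dx":0,"dy":0,"dz":-0.03,"yaw":0},
    {"dx":0,"dy":0,"dz":-0.015,"yaw":0},
    {"dx":0,"dy":0,"dz":-0.007,"yaw":0},
    {"dx":0,"dy":0,"dz":0,"yaw":0},
    {"dx":0,"dy":0,"dz":0,"yaw":0},
    {"dx":0,"dy":0,"dz":0,"yaw":0},
  ],
)

```text
t: 4.15
eef_pos: [459.5, -247.1, 87.6]
tcp_rot: [-3.141, 0.001, -3.125]
ft_force: [0.9, 0.8, -0.6]
opening: 0.626
grip_force: 0.0
```

Emit:
arm_command(
  deltas=[
    {"dx":0,"dy":0,"dz":0,"yaw":0},
    {"dx":0,"dy":0,"dz":0,"yaw":0},
    {"dx":0,"dy":0,"dz":0,"yaw":0},
    {"dx":0,"dy":0,"dz":0,"yaw":0},
    {"dx":0,"dy":0,"dz":0,"yaw":0},
    {"dx":0,"dy":0,"dz":0,"yaw":0},
    {"dx":0,"dy":0,"dz":0,"yaw":0},
    {"dx":0,"dy":0,"dz":0,"yaw":0},
  ],
  gripper=0.0,
)

```text
t: 4.95
eef_pos: [459.0, -247.1, 86.6]
tcp_rot: [3.141, -0.0, -3.126]
ft_force: [-0.2, -0.2, -0.6]
opening: 0.123
grip_force: 30.0
```

Gripped at an opening of 11.7 mm. Now lift and carry.

Emit:
arm_command(
  deltas=[
    {"dx":0,"dy":0,"dz":0.02,"yaw":0},
    {"dx":0,"dy":0,"dz":0.03,"yaw":0},
    {"dx":0,"dy":0,"dz":0.034,"yaw":0},
    {"dx":0.0109,"dy":0.0379,"dz":0,"yaw":-1.69},
    {"dx":0.0109,"dy":0.0379,"dz":0,"yaw":-1.69},
    {"dx":0.0109,"dy":0.0379,"dz":0,"yaw":-1.69},
    {"dx":0.0109,"dy":0.0379,"dz":0,"yaw":-1.69},
    {"dx":0.0109,"dy":0.0379,"dz":0,"yaw":-1.69},
    {"dx":0.0109,"dy":0.0379,"dz":0,"yaw":-1.69},
    {"dx":0.0109,"dy":0.0379,"dz":0,"yaw":-1.69},
    {"dx":0.0109,"dy":0.0379,"dz":0,"yaw":-1.69},
    {"dx":0,"dy":0,"dz":0,"yaw":0},
    {"dx":0,"dy":0,"dz":0,"yaw":0},
    {"dx":0,"dy":0,"dz":0,"yaw":0},
    {"dx":0,"dy":0,"dz":0,"yaw":0},
  ],
)

```text
t: 6.45
eef_pos: [546.1, 55.1, 170.6]
tcp_rot: [-3.142, -0.0, 2.92]
ft_force: [0.5, -0.5, -2.3]
opening: 0.121
grip_force: 30.0
```

Run:
```python
from h import *
import pickle
w=read_camera('wrist'); pickle.dump(w,open('w4.pkl','wb'))
st=state(); p=st['eef_pos']; print(p,st['tcp_rot'],st['ft_force'],st['grip_force'])
a=np.radians(-12.6)
A=rect(w,p[2]-2,p[:2],H=33,a=a); B=rect(w,p[2]-72,p[:2],H=33,a=a)
cv2.imwrite('pics/r3.png',np.hstack([A,B])[:,:,::-1])
```

```text
[546.11663321  55.12668102 170.6595891 ] [ 3.14158043e+00 -1.64036339e-04  2.92036012e+00] [-0.4053578   0.72090919 -1.89423379] 29.984829425811768
```

View pics/r3.png

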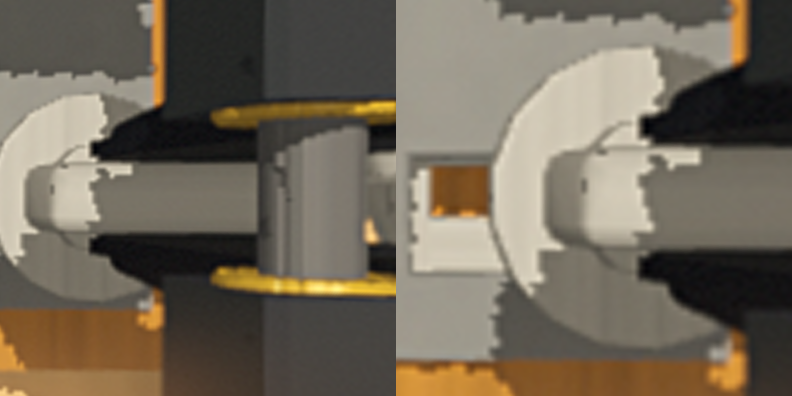

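The bar is centred on the TCP to within about 0.2 mm: its edges are at rows 163 and 234, and the near end is at column 49. The slot is still visible below at (460,190). I'll correct by (+0.3, +1.2) mm and descend gently.

Emit:
arm_command(
  deltas=[
    {"dx":0.0003,"dy":0.0012,"dz":-0.03,"yaw":0},
    {"dx":0,"dy":0,"dz":-0.02,"yaw":0},
    {"dx":0,"dy":0,"dz":-0.008,"yaw":0},
    {"dx":0,"dy":0,"dz":0,"yaw":0},
    {"dx":0,"dy":0,"dz":0,"yaw":0},
  ],
)

```text
t: 7.0
eef_pos: [547.0, 57.0, 113.4]
tcp_rot: [3.141, 0.001, 2.921]
ft_force: [0.3, -0.2, -1.7]
opening: 0.127
grip_force: 30.0
```

Emit:
arm_command(
  deltas=[
    {"dx":0,"dy":0,"dz":-0.002,"yaw":0},
    {"dx":0,"dy":0,"dz":-0.0015,"yaw":0},
    {"dx":0,"dy":0,"dz":-0.0015,"yaw":0},
    {"dx":0,"dy":0,"dz":-0.001,"yaw":0},
    {"dx":0,"dy":0,"dz":0,"yaw":0},
  ],
)

```text
t: 7.5
eef_pos: [546.5, 57.3, 106.6]
tcp_rot: [3.142, -0.0, 2.922]
ft_force: [-0.5, 0.1, -2.6]
opening: 0.128
grip_force: 30.0
```

Emit:
arm_command(
  deltas=[
    {"dx":0,"dy":0,"dz":-0.001,"yaw":0},
    {"dx":0,"dy":0,"dz":-0.001,"yaw":0},
    {"dx":0,"dy":0,"dz":0,"yaw":0},
    {"dx":0,"dy":0,"dz":0,"yaw":0},
  ],
)

```text
t: 7.9
eef_pos: [546.5, 57.3, 104.6]
tcp_rot: [3.142, -0.0, 2.922]
ft_force: [-0.5, -0.1, -1.5]
opening: 0.122
grip_force: 30.0
```

```bash
python3 -c "
from h import *
s=state();print(s['eef_pos'],s['ft_force'],s['moment'])"
```

```text
[546.54048596  57.30853595 104.62310834] [-0.48796438 -0.09253598 -1.47144081] [-0.03753747  0.00512546  0.02786986]
```

Emit:
arm_command(
  deltas=[
    {"dx":0,"dy":0,"dz":-0.001,"yaw":0},
    {"dx":0,"dy":0,"dz":-0.001,"yaw":0},
    {"dx":0,"dy":0,"dz":-0.001,"yaw":0},
    {"dx":0,"dy":0,"dz":0,"yaw":0},
  ],
)

```text
t: 8.3
eef_pos: [546.5, 57.3, 101.5]
tcp_rot: [3.142, -0.0, 2.922]
ft_force: [-0.3, -0.4, -1.7]
opening: 0.128
grip_force: 30.0
```

The head is 5 mm into the slot with no side force. Next, push against the spring.

Emit:
arm_command(
  deltas=[
    {"dx":0,"dy":0,"dz":-0.002,"yaw":0},
    {"dx":0,"dy":0,"dz":-0.002,"yaw":0},
    {"dx":0,"dy":0,"dz":-0.002,"yaw":0},
    {"dx":0,"dy":0,"dz":0,"yaw":0},
  ],
)

```text
t: 8.7
eef_pos: [546.7, 57.3, 95.8]
tcp_rot: [3.141, 0.0, 2.922]
ft_force: [-1.1, -0.4, 4.5]
opening: 0.124
grip_force: 30.0
```

Emit:
arm_command(
  deltas=[
    {"dx":0,"dy":0,"dz":-0.002,"yaw":0},
    {"dx":0,"dy":0,"dz":-0.002,"yaw":0},
    {"dx":0,"dy":0,"dz":-0.002,"yaw":0},
    {"dx":0,"dy":0,"dz":0,"yaw":0},
    {"dx":0,"dy":0,"dz":0,"yaw":0},
  ],
)

```text
t: 9.2
eef_pos: [546.7, 57.3, 90.2]
tcp_rot: [3.141, 0.001, 2.922]
ft_force: [-2.6, 0.3, 8.2]
opening: 0.118
grip_force: 30.0
```

Emit:
arm_command(
  deltas=[
    {"dx":0,"dy":0,"dz":-0.0015,"yaw":0},
    {"dx":0,"dy":0,"dz":-0.0015,"yaw":0},
    {"dx":0,"dy":0,"dz":0,"yaw":0},
    {"dx":0,"dy":0,"dz":0,"yaw":0},
  ],
)

```text
t: 9.6
eef_pos: [546.7, 57.3, 87.3]
tcp_rot: [3.141, 0.001, 2.922]
ft_force: [-2.6, -0.8, 11.3]
opening: 0.122
grip_force: 30.0
```

Emit:
arm_command(
  deltas=[
    {"dx":0,"dy":0,"dz":0,"yaw":-4},
    {"dx":0,"dy":0,"dz":0,"yaw":-4},
    {"dx":0,"dy":0,"dz":0,"yaw":-4},
    {"dx":0,"dy":0,"dz":0,"yaw":0},
  ],
)

```text
t: 10.0
eef_pos: [547.2, 57.4, 87.5]
tcp_rot: [3.141, 0.002, 2.71]
ft_force: [-0.8, 0.7, 10.6]
opening: 0.122
grip_force: 30.0
```

```bash
python3 -c "
from h import *
s=state();print(s['eef_pos'],s['ft_force'],s['moment'])"
```

```text
[547.17421934  57.38677859  87.53795547] [-0.81931587  0.65205693 10.64923955] [ 0.0234877   0.29445409 -0.05807531]
```

It turns freely.

Emit:
arm_command(
  deltas=[
    {"dx":0,"dy":0,"dz":0,"yaw":-6},
    {"dx":0,"dy":0,"dz":0,"yaw":-6},
    {"dx":0,"dy":0,"dz":0,"yaw":-6},
    {"dx":0,"dy":0,"dz":0,"yaw":-6},
    {"dx":0,"dy":0,"dz":0,"yaw":-6},
    {"dx":0,"dy":0,"dz":0,"yaw":-6},
    {"dx":0,"dy":0,"dz":0,"yaw":-6},
    {"dx":0,"dy":0,"dz":0,"yaw":-6},
    {"dx":0,"dy":0,"dz":0,"yaw":-6},
    {"dx":0,"dy":0,"dz":0,"yaw":-6},
    {"dx":0,"dy":0,"dz":0,"yaw":0},
  ],
)

```text
t: 11.1
eef_pos: [547.5, 57.3, 87.6]
tcp_rot: [3.139, 0.0, 1.661]
ft_force: [-0.4, -0.0, 10.7]
opening: 0.123
grip_force: 30.0
```

Emit:
arm_command(
  deltas=[
    {"dx":0,"dy":0,"dz":0,"yaw":-4},
    {"dx":0,"dy":0,"dz":0,"yaw":-4},
    {"dx":0,"dy":0,"dz":0,"yaw":-4},
    {"dx":0,"dy":0,"dz":0,"yaw":-3},
    {"dx":0,"dy":0,"dz":0,"yaw":-2},
    {"dx":0,"dy":0,"dz":0,"yaw":0},
    {"dx":0,"dy":0,"dz":0,"yaw":0},
  ],
)

```text
t: 11.8
eef_pos: [547.5, 57.3, 87.6]
tcp_rot: [3.139, -0.001, 1.368]
ft_force: [-0.3, 0.9, 11.7]
opening: 0.123
grip_force: 30.0
```

```bash
python3 -c "
from h import *
s=state();print(s['eef_pos'],np.degrees(s['tcp_rot'][2]),s['ft_force'],s['moment'])"
```

```text
[547.49525407  57.30338072  87.61890048] 78.39703611056213 [-0.34556308  0.93589145 11.70657644] [-0.12553014  0.24785281  0.00148653]
```

Emit:
arm_command(
  deltas=[
    {"dx":0,"dy":0,"dz":0,"yaw":-1},
    {"dx":0,"dy":0,"dz":0,"yaw":-1},
    {"dx":0,"dy":0,"dz":0,"yaw":0},
    {"dx":0,"dy":0,"dz":0,"yaw":0},
  ],
)

```text
t: 12.2
eef_pos: [547.5, 57.3, 87.6]
tcp_rot: [3.139, -0.001, 1.333]
ft_force: [-0.3, 0.0, 11.4]
opening: 0.125
grip_force: 30.0
```

```bash
python3 -c "
from h import *
s=state();print(s['eef_pos'],np.degrees(s['tcp_rot'][2]),s['ft_force'],s['moment'])"
```

```text
[547.48320412  57.28948808  87.63310413] 76.40115027750862 [-2.52222983e-01  9.38553132e-03  1.13562994e+01] [-0.11485796  0.20604589  0.10294891]
```

Emit:
arm_command(
  deltas=[
    {"dx":0,"dy":0,"dz":0,"yaw":-1.5},
    {"dx":0,"dy":0,"dz":0,"yaw":0},
    {"dx":0,"dy":0,"dz":0,"yaw":0},
  ],
)

```text
t: 12.5
eef_pos: [547.5, 57.3, 87.6]
tcp_rot: [3.139, -0.001, 1.307]
ft_force: [-0.8, -1.2, 10.4]
opening: 0.128
grip_force: 30.0
```

```bash
python3 -c "
from h import *
s=state();print(s['eef_pos'],np.degrees(s['tcp_rot'][2]),s['ft_force'],s['moment'])"
```

```text
[547.49354322  57.32744185  87.64374732] 74.90096796250134 [-0.7970242  -1.15256981 10.44535001] [-0.16745781  0.18898846  0.05632941]
```

Emit:
arm_command(
  deltas=[
    {"dx":0,"dy":0,"dz":0,"yaw":-1.5},
    {"dx":0,"dy":0,"dz":0,"yaw":-1.5},
    {"dx":0,"dy":0,"dz":0,"yaw":0},
    {"dx":0,"dy":0,"dz":0,"yaw":0},
  ],
)

```text
t: 12.9
eef_pos: [547.4, 57.3, 87.6]
tcp_rot: [3.139, -0.001, 1.255]
ft_force: [-0.9, -0.4, 10.6]
opening: 0.124
grip_force: 30.0
```

```bash
python3 -c "
from h import *
s=state();print(s['eef_pos'],np.degrees(s['tcp_rot'][2]),s['ft_force'],s['moment'])"
```

```text
[547.41513845  57.33734348  87.59690801] 71.9038220599099 [-0.92836897 -0.40890239 10.59002044] [-0.00161162  0.26383028  0.02958609]
```

Emit:
arm_command(
  deltas=[
    {"dx":0,"dy":0,"dz":0,"yaw":-1.5},
    {"dx":0,"dy":0,"dz":0,"yaw":-1.5},
    {"dx":0,"dy":0,"dz":0,"yaw":0},
    {"dx":0,"dy":0,"dz":0,"yaw":0},
  ],
)

```text
t: 13.3
eef_pos: [547.1, 57.5, 87.6]
tcp_rot: [3.14, -0.001, 1.203]
ft_force: [-1.7, 1.8, 10.5]
opening: 0.124
grip_force: 30.0
```

```bash
python3 -c "
from h import *
s=state();print(s['eef_pos'],np.degrees(s['tcp_rot'][2]),s['ft_force'],s['moment'],s['opening'])
w=read_camera('wrist');p=s['eef_pos'];a=np.radians(-12.6)
cv2.imwrite('pics/r4.png',rect(w,p[2]-2,p[:2],H=40,a=a)[:,:,::-1])"
```

```text
[547.11618075  57.47291248  87.56096896] 68.90073903837346 [-1.745267    1.76406865 10.47200603] [0.24237835 0.48495945 0.01649269] 0.1241110554208176
```

View pics/r4.png

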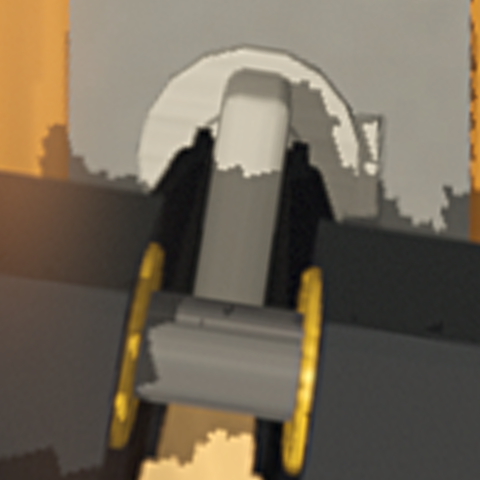

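The bar is still in line with the pads: its left edge runs from (200,290) to (218,110), about 6-8° past square. Side force is now building up, so the stop has been reached. I'll ease back to the groove's direction and let it rise with the spring.

Emit:
arm_command(
  deltas=[
    {"dx":0,"dy":0,"dz":0,"yaw":3},
    {"dx":0,"dy":0,"dz":0,"yaw":4},
    {"dx":0,"dy":0,"dz":0,"yaw":0},
    {"dx":0,"dy":0,"dz":0.0015,"yaw":0},
    {"dx":0,"dy":0,"dz":0.0015,"yaw":0},
    {"dx":0,"dy":0,"dz":0.001,"yaw":0},
    {"dx":0,"dy":0,"dz":0,"yaw":0},
  ],
)

```text
t: 14.05
eef_pos: [547.3, 57.4, 91.5]
tcp_rot: [3.139, -0.001, 1.325]
ft_force: [0.1, 0.7, 7.6]
opening: 0.124
grip_force: 30.0
```

Emit:
arm_command(
  deltas=[
    {"dx":0,"dy":0,"dz":0.001,"yaw":0},
    {"dx":0,"dy":0,"dz":0.0005,"yaw":0},
    {"dx":0,"dy":0,"dz":0,"yaw":0},
    {"dx":0,"dy":0,"dz":0,"yaw":0},
  ],
)

```text
t: 14.45
eef_pos: [547.3, 57.4, 92.8]
tcp_rot: [3.14, -0.001, 1.325]
ft_force: [-0.5, 0.1, 7.3]
opening: 0.122
grip_force: 30.0
```

```bash
python3 -c "
from h import *
s=state();print(s['eef_pos'],np.degrees(s['tcp_rot'][2]),s['ft_force'],s['moment'],s['opening'])"
```

```text
[547.28056819  57.42371996  92.82140867] 75.90800567247703 [-0.48517418  0.06204349  7.28179483] [0.11493831 0.04404549 0.02664927] 0.12197797893792818
```

Emit:
arm_command(
  deltas=[
    {"dx":0,"dy":0,"dz":0.0007,"yaw":0},
    {"dx":0,"dy":0,"dz":0.0005,"yaw":0},
    {"dx":0,"dy":0,"dz":0,"yaw":0},
  ],
)

```text
t: 14.75
eef_pos: [547.2, 57.4, 93.6]
tcp_rot: [3.14, -0.0, 1.325]
ft_force: [2.9, 0.8, 1.9]
opening: 0.124
grip_force: 30.0
```

The force has dropped, so the head is seated in its groove. Release and rise.

Emit:
arm_command(
  deltas=[
    {"dx":0,"dy":0,"dz":0,"yaw":0},
    {"dx":0,"dy":0,"dz":0,"yaw":0},
    {"dx":0,"dy":0,"dz":0,"yaw":0},
    {"dx":0,"dy":0,"dz":0,"yaw":0},
    {"dx":0,"dy":0,"dz":0,"yaw":0},
    {"dx":0,"dy":0,"dz":0.01,"yaw":0},
    {"dx":0,"dy":0,"dz":0.02,"yaw":0},
    {"dx":0,"dy":0,"dz":0.04,"yaw":0},
    {"dx":0,"dy":0,"dz":0.03,"yaw":0},
    {"dx":0,"dy":0,"dz":0,"yaw":0},
    {"dx":0,"dy":0,"dz":0,"yaw":0},
  ],
  gripper=0.04,
)

```text
t: 15.85
eef_pos: [546.5, 57.3, 194.2]
tcp_rot: [3.14, -0.0, 1.325]
ft_force: [-0.0, -0.5, -0.7]
opening: 0.42
grip_force: 0.0
```

```bash
python3 -c "
from h import *
s=state();print(s['eef_pos'],s['ft_force'],s['opening'])
w=read_camera('wrist');t=read_camera('scene')
A=cv2.resize(rect(w,92.,(547.,57.),H=50,a=np.radians(-12.6),S=4),(400,400));B=cv2.resize(t['color'][110:215,235:340],(400,400),interpolation=cv2.INTER_CUBIC)
cv2.imwrite('pics/r5.png',np.hstack([A,B])[:,:,::-1])"
```

```text
[546.52570419  57.30997738 194.19818574] [-0.03737396 -0.45350424 -0.68962114] 0.42011606791415845
```

View pics/r5.png

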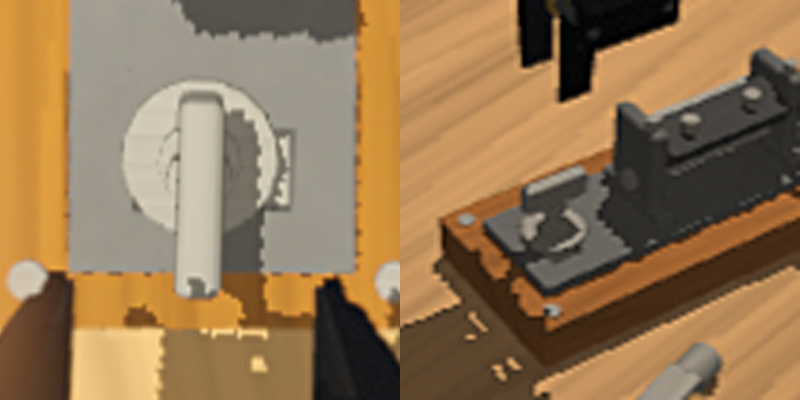

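The bolt stands upright and alone. Its bar runs along the splitter's y, from (202,95) to (196,290) in the left view, with the top at the expected 92 mm. The gripper is clear of it.

```bash
python3 -c "
from h import *
print(job_done())"
```

```text
the job is handed in; nothing more can be done
None
```

The T-bolt is locked in the splitter's free end with its bar across the slot, the robot is clear of it, and the job was handed in at about 16 s; contact forces stayed under about 15 N, and no other object was touched.

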